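# Pack a cool box for dispatch

## Task

Pack the open cool box for dispatch: stand the amber bottle in the wide middle pocket, and the yellow-capped and the green-capped tube each in the pocket whose collar has the colour of its cap, all upright and right down on the pocket floor; then put the lid on, fully home all round. Leave the red-capped and blue-capped tubes in their rack and the white bottle where it stands, and do not tip over or drop anything.

Things in the scene. Friction and masses are not known exactly. Their poses are not given: they have to be found in the camera images.
- cool_box: open grey foam box, fixed, 181 (x) by 200 (y) by 146 mm high, walls 18. Origin: centre of underside. A blue cold pack fills x above 39 mm (top z 124); the rest is an insert (top z 59) with round pockets at x = -18 mm: a wide one (60 mm diameter, floor at z 34) at y 0, narrow ones (38 mm, floor z 14) at y +56 and -56. Fingers closing along x have 54 mm a side
- box_lid: loose grey lid, 181 (x) by 200 (y) mm, 0.18 kg, lying on its plug. Origin: centre of the plug's underside; plug 12 mm deep, tapered, 9 to 3 mm clearance a side; slab top at z 36. Blue bar handle along y, 102 long, 20 wide, bar from z 52 to 70 mm: grip across x at its middle. Home: origin 134 mm above the box's origin, axes parallel (either way round)
- yellow_collar: yellow fixed flat collar, 3 mm high, outer 50, opening 39 mm diameter, on the insert round one of the box's two narrow pockets (which one varies). Origin: centre of its underside, on the pocket's axis; the pocket floor is 45 mm below it (box z 14 mm), the box rim 87 mm above it
- green_collar: green fixed flat collar, 3 mm high, outer 50, opening 39 mm diameter, on the insert round one of the box's two narrow pockets (which one varies). Origin: centre of its underside, on the pocket's axis; the pocket floor is 45 mm below it (box z 14 mm), the box rim 87 mm above it
- amber_bottle: brown glass bottle with a black cap, 89 mm tall; grip it as a 50 mm diameter cylinder, 55 to 80 mm above its foot, 0.14 kg. Belongs in the wide pocket. Origin at the centre of its foot, z up
- yellow_tube: 50 ml tube, yellow cap, belongs at the yellow collar. 112 mm tall, body 28 mm, cap 34 mm diameter over the top 14 mm. Origin: centre of its foot, z up. Starts upright in a fixed teal rack 58 mm high, foot 3 mm above the table, in every second hole (neighbours 57 mm apart, diagonal): grip the cap from above with the fingers across the rack, along the tube's own x axis; lift 65 mm straight up
- green_tube: 50 ml tube, green cap, belongs at the green collar. 112 mm tall, body 28 mm, cap 34 mm diameter over the top 14 mm. Origin: centre of its foot, z up. Starts upright in a fixed teal rack 58 mm high, foot 3 mm above the table, in every second hole (neighbours 57 mm apart, diagonal): grip the cap from above with the fingers across the rack, along the tube's own x axis; lift 65 mm straight up
- red_tube: 50 ml tube, red cap, does not belong: stays in the rack. 112 mm tall, body 28 mm, cap 34 mm diameter over the top 14 mm. Origin: centre of its foot, z up. Starts upright in a fixed teal rack 58 mm high, foot 3 mm above the table, in every second hole (neighbours 57 mm apart, diagonal): grip the cap from above with the fingers across the rack, along the tube's own x axis; lift 65 mm straight up
- blue_tube: 50 ml tube, blue cap, does not belong: stays in the rack. 112 mm tall, body 28 mm, cap 34 mm diameter over the top 14 mm. Origin: centre of its foot, z up. Starts upright in a fixed teal rack 58 mm high, foot 3 mm above the table, in every second hole (neighbours 57 mm apart, diagonal): grip the cap from above with the fingers across the rack, along the tube's own x axis; lift 65 mm straight up
- white_bottle: ivory-white plastic bottle with a blue cap, 58 mm diameter, 114 mm tall, 0.22 kg; does not belong: stays where it stands, near the amber bottle. Origin at the centre of its foot

How it is judged:
On the way, in this order (a step that is already met when the one before it is completed fails the run):
1. bottle and both tubes stand in their pockets in the open box (x of amber_bottle in the frame of cool_box between -0.028 and -0.008 m and y of amber_bottle in the frame of cool_box between -0.01 and 0.01 m and z of amber_bottle in the frame of cool_box below 0.04 m and angle between amber_bottle's own z axis and vertical below 0.2 rad and horizontal distance between yellow_tube and yellow_collar below 0.011 m and z of each of yellow_tube, green_tube in the frame of cool_box below 0.022 m and angle between each of yellow_tube, green_tube's own z axis and vertical below 0.26 rad and horizontal distance between green_tube and green_collar below 0.011 m), for 0.2 s.
2. the lid is home on the packed box (all of step 1 and x of box_lid in the frame of cool_box between -0.008 and 0.008 m and y of box_lid in the frame of cool_box between -0.008 and 0.008 m and z of box_lid in the frame of cool_box between 0.13 and 0.138 m and angle between box_lid's own z axis and vertical below 0.035 rad and angle between the x axis of box_lid and the x axis of cool_box, either way round below 0.1 rad), for 0.2 s.
At the end, for the whole second after the job is handed in: Bottle and tubes stand in their own pockets (foot 6 to 8 mm from the floor, 10 to 11 mm off centre at most, nearly upright); lid home (8 mm sideways, 4 mm in height, level, square to 0.1 rad); all at rest; red and blue tubes within 20 mm, white bottle within 30 mm of the start (all of step 2 and distance of each of red_tube, blue_tube from where it was at the start of the episode below 0.02 m and distance of white_bottle from where it was at the start of the episode below 0.03 m and angle between white_bottle's own z axis and vertical below 0.15 rad and linear speed of each of amber_bottle, yellow_tube, green_tube, box_lid below 0.02 m/s and angular speed of each of amber_bottle, yellow_tube, green_tube, box_lid below 0.2 rad/s); the robot touches nothing.
It fails at once if the red- or blue-capped tube is taken or pushed over 20 mm (distance of any of red_tube, blue_tube from where it was at the start of the episode above 0.02 m).
It fails at once if the white bottle is moved over 30 mm (distance of white_bottle from where it was at the start of the episode above 0.03 m).
It fails at once if the amber bottle, a tube or the lid is tipped over (0.7 rad) (angle between any of amber_bottle, yellow_tube, green_tube, box_lid's own z axis and vertical above 0.7 rad).
It fails at once if one of them is dropped (falls freely at over 0.7 m/s, some 25 mm) ((linear speed of amber_bottle above 0.7 m/s and contact force between the fingers and amber_bottle below 0.05 N) or (linear speed of yellow_tube above 0.7 m/s and contact force between the fingers and yellow_tube below 0.05 N) or (linear speed of green_tube above 0.7 m/s and contact force between the fingers and green_tube below 0.05 N) or (linear speed of box_lid above 0.7 m/s and contact force between the fingers and box_lid below 0.05 N)).
It also fails if it takes over 131 s, if anything falls off the work surface, if the arm or the gripper's body presses on something with over 40 N, if the wrist force passes 120 N, or if a joint passes its speed limit or range.

## Robot

A 6-joint arm with a two-finger parallel gripper is mounted at the origin on a cart in front of the work surface, level with it; the furniture and walls round the work are solid. World frame = base frame: x ahead of the robot, y to its left, z up, the work surface at z = 0. Lengths are in m, angles in rad, forces in N, time in s.
With the tool pointing down it reaches from about 0.35 to 0.775 m from the base axis. Payload 5.5 kg.
Tool frame: the origin (TCP) lies between the finger pads; the fingertips stand 22 mm ahead of it and the grasp point (between the pads) lies 3 mm ahead of it; z points along the fingers, y is the line along which they close (so a half turn about z gives the same grasp; the last joint's range is limited). The gripper opens to 85 mm and grips with 20 to 120 N. Pads are 22 mm wide; open, the fingers measure 114 mm over their backs; the gripper's body (76 mm by 85 mm) begins 54 mm behind the grasp point. The pads swing forward as they close: fully open they stand 13 mm farther back than shut.
Start: joints at [-0.14, 0.313, 0.046, 1.304, 0, 1.431], TCP at [0.575, -0, 0.253] pointing down, gripper open.
Joint ranges: [-2.76, 2.76], [-0.86, 1.69], [-1.03, 1.26], [-2.2, 2.34], [-1.47, 1.5], [-3.14, 3.14]. Speed limits (rad/s): [2.57, 2.57, 3.14, 3.14, 3.14, 3.14].

## Interface

Orientations are given as a unit quaternion [w, x, y, z].
In Python, from workcell import env, read_camera gives the robot as it stands (env), with the cameras as plain functions.
- The arm moves only by the shell command python3 nudge.py 'ROWS' [OPENING] [FORCE]. ROWS is a JSON list of rows, 1 to 8 of them, each of 6 numbers: dx, dy, dz in m, then a rotation vector rx, ry, rz in rad; each row is the pose to reach, as a shift and turn from the pose commanded when the command began, along the tool's axes at that moment; what a row does not reach only later rows make up. A row lasts 1/8 s, in which the tool goes at most 0.0625 m and 0.188 rad, less where a joint would pass 70% of its speed; a pose out of reach is approached as far as the arm can. OPENING is the finger opening in m, set as the command begins (- or left out keeps the last). The fingers move at their own pace and stop on an object; FORCE is the grip in N (left out, the last holds). Time passes only in rows, so rows that do not move let the fingers close. It prints the time, the measured TCP pose, the force, the opening and the grip force at its end.
- env.get_state(): the state, without advancing time (a new reading comes with each control period).
- read_camera(name): name is "scene" or "side" or "wrist"; returns a dict with "image" (384x512x3 uint8, red, green, blue), "K" (3x3 intrinsics, pixels), "D" ([k1, k2, p1, p2, k3] as OpenCV has them; the pictures are not rectified), "R" (3x3) and "t" (3): a world point X has camera coordinates R X + t. Camera axes: x right, y down, z forward; pixel columns grow to the right and rows downward; lengths in m; the calibration is good to about 2 mm. A picture is of the moment at which its call begins. There is no depth.
- env.hand_in(): hands the job in; it is judged then, once.
The state is a dict: "clock": time; "joint_pos": joint angles; "qvel": joint speeds; "tau": joint torques, N m; "tcp_pos": TCP position; "orientation": TCP orientation; "wrist_force": force on the tool from outside, world axes, zero at the start; "ft_torque": the same for the moment, N m; "finger_gap": finger opening in m; "grip_force": force on a finger pad.
Only numpy, scipy, OpenCV 4.12 (cv2) and the standard library are available. Lean on these libraries where they do the work, as an engineer would, in place of code of your own. Each camera call takes 0.05 s, during which the arm holds its last target. There are 200 camera calls.

## Working session

There is one attempt and no reset: what is moved stays moved. The work goes in short steps, Python scripts to look and compute and a shell command to move; the robot and the scene stay as the last step left them, time stands still between calls to the robot, and variables do not carry over. Pictures are saved under pics/ and viewed, at most 15 in all, crops included, and the job is handed in when it is done.

```bash
ls; mkdir -p pics
cat > h.py <<'E'
import numpy as np, cv2
from workcell import env, read_camera
def pic(n,f=None):
    c=read_camera(n)
    if f: cv2.imwrite('pics/'+f,c['image'][:,:,::-1])
    return c
def ray(c,px):
    u=cv2.undistortPoints(np.array([[px]],float),np.array(c['K']),np.array(c['D'])).ravel()
    R=np.array(c['R']);return -R.T@np.array(c['t']),R.T@np.array([u[0],u[1],1.])
def onz(c,px,z):
    o,d=ray(c,px);return o+d*(z-o[2])/d[2]
def proj(c,X):
    return cv2.projectPoints(np.array(X,float).reshape(-1,1,3),cv2.Rodrigues(np.array(c['R']))[0],np.array(c['t'],float),np.array(c['K']),np.array(c['D']))[0].reshape(-1,2)
E
python3 - <<'E'
from h import *
for n in ('scene','side','wrist'):
    c=pic(n,n+'0.png'); print(n,-np.array(c['R']).T@c['t'],c['K'][0][0],np.array(c['R']).round(2).tolist())
s=env.get_state();print(s)
E
```

```text
nudge.py
pics
workcell.py
scene [-0.23561673 -0.49921413  0.80256942] 367.8627726258315 [[0.56, -0.83, 0.01], [-0.53, -0.37, -0.76], [0.63, 0.42, -0.65]]
side [-0.04374149 -1.06090067  0.99567499] 427.2731346333175 [[0.89, -0.46, 0.01], [-0.27, -0.54, -0.8], [0.37, 0.71, -0.6]]
wrist [0.57568925 0.08276906 0.37350738] 280.7129086016041 [[1.0, 0.0, -0.0], [0.0, -0.95, 0.32], [0.0, -0.32, -0.95]]
{'clock': 0.15, 'joint_pos': array([-1.39600895e-01,  3.13861794e-01,  4.52608122e-02,  1.30360913e+00,
       -1.16978072e-06,  1.43122179e+00]), 'qvel': array([-5.69350724e-04, -1.35030811e-03,  4.34049703e-03,  7.43969239e-04,
       -5.24944482e-05,  8.59818371e-04]), 'tau': array([ 1.76330479e-03, -4.81067133e+01,  2.98815805e+01,  1.39078675e-02,
       -1.10673584e-04, -5.56924022e-05]), 'tcp_pos': array([5.74654457e-01, 3.80822854e-05, 2.52602946e-01]), 'orientation': array([-5.64181993e-04,  7.07115922e-01,  7.07097287e-01, -4.25908174e-04]), 'wrist_force': array([1.43412281, 0.26342238, 0.17897811]), 'ft_torque': array([-0.05635956, -0.00231802, -0.00717745]), 'grip_force': 0.0, 'finger_gap': 0.08506356674667942}
```

View pics/scene0.png

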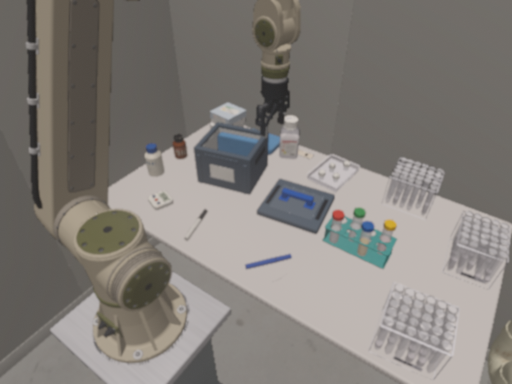

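View pics/side0.png

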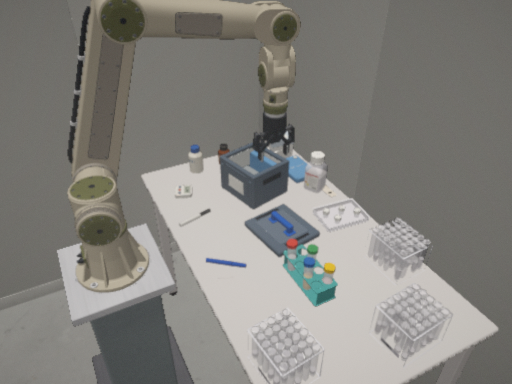

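Both views show the box (scene 232,157), lid (297,203), rack with red/green/blue/yellow caps (338,216 / 360,213 / 368,228 / 390,226), amber bottle (180,147) and white bottle (154,160).

```bash
cat >> h.py <<'E'
HS={'yellow':(20,32,120,80),'green':(50,80,100,50),'red':(172,185,120,80),'blue':(105,125,140,50)}
def blobs(c,col,amin=12):
    h=cv2.cvtColor(c['image'],cv2.COLOR_RGB2HSV).astype(int);lo,hi,s,v=HS[col]
    H=h[...,0];m=((H>=lo)&(H<=hi))|((H+180>=lo)&(H+180<=hi));m&=(h[...,1]>s)&(h[...,2]>v)
    n,l,st,ce=cv2.connectedComponentsWithStats(m.astype(np.uint8))
    return [(int(st[i,4]),ce[i].round(1).tolist(),st[i,:4].tolist()) for i in range(1,n) if st[i,4]>=amin],l
E
python3 - <<'E'
from h import *
for n in ('scene','side'):
    c=pic(n)
    for k in HS:
        for a,ce,bb in blobs(c,k)[0]: print(n,k,a,ce,bb,onz(c,ce,.108 if k!='blue' or a<130 else .061).round(3))
    if n=='scene':
        for p,z in (((180,139),.089),((152,149),.114),((180,157),0.)): print(p,onz(c,p,z).round(3))
E
```

```text
scene yellow 92 [389.2, 224.6] [384, 220, 12, 10] [ 0.537 -0.404  0.108]
scene green 54 [359.0, 212.2] [355, 209, 9, 8] [ 0.536 -0.318  0.108]
scene red 80 [339.0, 215.0] [334, 211, 11, 9] [ 0.494 -0.277  0.108]
scene blue 116 [297.7, 194.7] [283, 189, 30, 12] [ 0.504 -0.141  0.108]
scene blue 12 [284.2, 198.1] [281, 197, 7, 3] [ 0.468 -0.116  0.108]
scene blue 23 [309.3, 205.6] [305, 203, 9, 5] [ 0.481 -0.191  0.108]
scene blue 63 [367.3, 225.7] [363, 222, 10, 8] [ 0.499 -0.357  0.108]
(180, 139) [0.552 0.375 0.089]
(152, 149) [0.424 0.378 0.114]
(180, 157) [0.555 0.394 0.   ]
side yellow 92 [328.6, 267.3] [324, 263, 11, 10] [ 0.538 -0.399  0.108]
side green 58 [311.9, 248.0] [308, 245, 9, 7] [ 0.539 -0.311  0.108]
side red 82 [292.6, 243.9] [287, 240, 12, 9] [ 0.497 -0.27   0.108]
side blue 182 [282.3, 222.7] [269, 211, 26, 25] [ 0.549 -0.123  0.061]
side blue 78 [308.9, 261.0] [304, 257, 11, 9] [ 0.501 -0.353  0.108]
side blue 68 [225.6, 262.3] [207, 259, 38, 7] [ 0.285 -0.248  0.108]
```

View pics/wrist0.png

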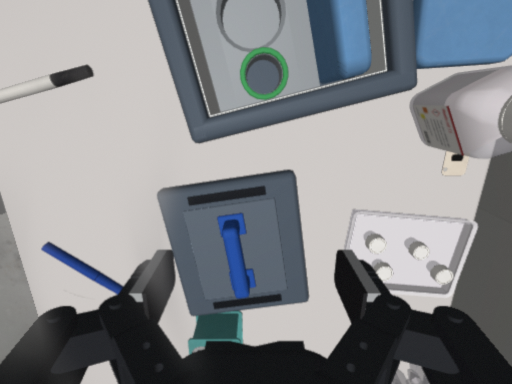

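Wrist view: green collar at (264,74), the near-y pocket; wide pocket above it; box yaw about +13°; lid bar (235,258); the yellow collar must be farther +y. Moving above the box for a proper look.

```bash
python3 nudge.py '[[0.05,0.01,-0.02,0,0,0],[0.1,0.01,-0.04,0,0,0],[0.15,0.01,-0.06,0,0,0],[0.19,0.01,-0.06,0,0,0],[0.19,0.01,-0.06,0,0,0],[0.19,0.01,-0.06,0,0,0]]'
python3 - <<'E'
from h import *
c=pic('wrist','w1.png')
for k in ('yellow','green'):
  for a,ce,bb in blobs(c,k,60)[0]: print(k,a,ce,bb,onz(c,ce,.062).round(4))
E
```

```text
clock: 1.0
tcp_pos: [0.5848, 0.1898, 0.3129]
orientation: [-0.0, 0.707, 0.707, -0.0]
wrist_force: [-1.5, -0.2, -0.2]
finger_gap: 0.085
grip_force: 0.0
yellow 359 [233.7, 146.3] [215, 127, 37, 36] [0.559  0.2145 0.062 ]
green 304 [253.4, 219.3] [237, 204, 34, 32] [0.585  0.1096 0.062 ]
```

View pics/w1.png

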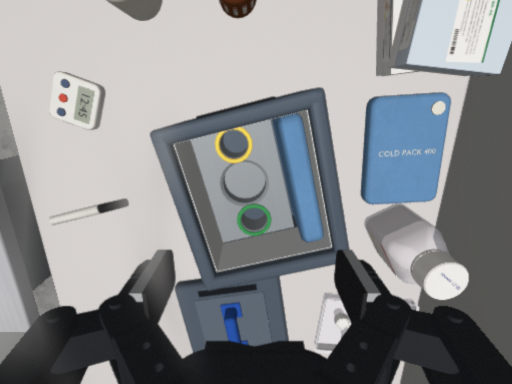

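The view shows yellow collar (234,145, +y end), wide pocket (245,182), green collar (254,219), amber bottle at top (238,5). On to the bottle.

```bash
python3 nudge.py '[[0.05,-0.015,0,0,0,0],[0.1,-0.03,0,0,0,0],[0.11,-0.03,0,0,0,0],[0.11,-0.03,0,0,0,0],[0.11,-0.03,0,0,0,0]]'
cat >> h.py <<'E'
def ell(c,col,z,amin=60):
    b,l=blobs(c,col,amin);m=np.zeros(l.shape,np.uint8)
    if not b: return None
    a,ce,(x,y,w,h)=max(b);sub=l[y:y+h,x:x+w];m[y:y+h,x:x+w]=(sub>0)
    p=max(cv2.findContours(m,cv2.RETR_EXTERNAL,cv2.CHAIN_APPROX_NONE)[0],key=len)
    e=cv2.fitEllipse(p);return e,onz(c,e[0],z).round(4)
E
python3 - <<'E'
from h import *
c=pic('wrist','w2.png');i=c['image']
for k in ('yellow','green'): print(k,ell(c,k,.062))
h=cv2.cvtColor(i,cv2.COLOR_RGB2HSV);m=((h[...,2]<60)).astype(np.uint8)
n,l,st,ce=cv2.connectedComponentsWithStats(m)
for j in range(1,n):
  if st[j,4]>150: print(st[j],ce[j].round(1),onz(c,ce[j],.089).round(4))
E
```

```text
clock: 1.68
tcp_pos: [0.5556, 0.2984, 0.3133]
orientation: [0.0, 0.708, 0.706, -0.0]
wrist_force: [0.7, 0.5, -0.2]
finger_gap: 0.0856
grip_force: 0.0
yellow (((257.4222717285156, 226.83047485351562), (13.205244064331055, 24.556711196899414), 80.19666290283203), array([0.5616, 0.2061, 0.062 ]))
green (((272.50994873046875, 282.9205627441406), (25.955432891845703, 29.576824188232422), 88.0264892578125), array([0.5854, 0.1097, 0.062 ]))
[246  67  29  31 683] [259.9  81.7] [0.5636 0.4007 0.089 ]
[ 190  167  148   61 4085] [262.7 195.4] [0.5681 0.2637 0.089 ]
[    0   225   512   159 32015] [252.8 341.8] [0.5544 0.02   0.089 ]
```

View pics/w2.png

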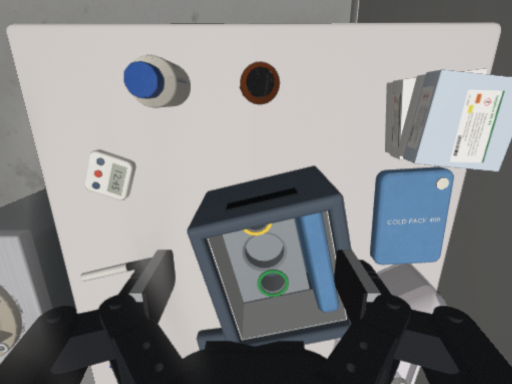

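Amber bottle at (260,82), white bottle at (150,80). Cross-check amber with the scene and side cameras.

Run:
```python
from h import *
for n in ('scene','side'):
    c=pic(n);p=proj(c,[[.5636,.4007,.089],[.5636,.4007,.0]]);print(n,p.round(1).tolist())
    x,y=p[0].astype(int);s=c['image'][y-25:y+40,x-30:x+30];cv2.imwrite(f'pics/a_{n}.png',cv2.resize(s[:,:,::-1],None,fx=6,fy=6,interpolation=0));print(x-30,y-25)
a,b=cv2.imread('pics/a_scene.png'),cv2.imread('pics/a_side.png');cv2.imwrite('pics/ab.png',np.hstack([a,b]))
```

```text
scene [[177.1, 135.4], [180.2, 155.4]]
147 110
side [[223.1, 145.1], [224.0, 163.0]]
193 120
```

View pics/ab.png

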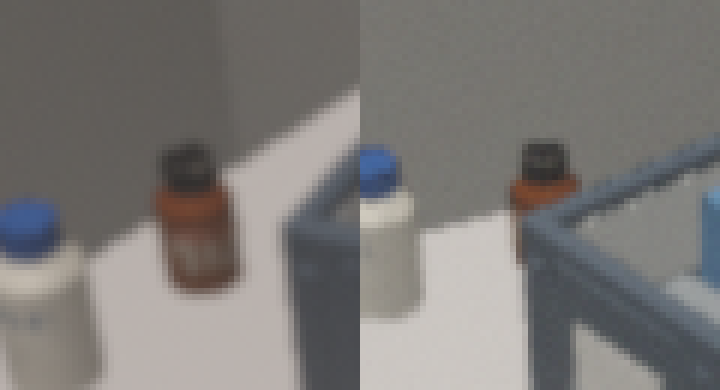

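Agreement within ~3 mm: amber at (0.563, 0.401). Approach with box yaw and descend.

```bash
python3 nudge.py '[[0.05,0.004,0,0,0,-0.12],[0.1,0.008,0.02,0,0,-0.24],[0.1,0.008,0.08,0,0,-0.24],[0.1,0.008,0.13,0,0,-0.24],[0.1,0.008,0.18,0,0,-0.24],[0.1,0.008,0.22,0,0,-0.24],[0.1,0.008,0.24,0,0,-0.24],[0.1,0.008,0.24,0,0,-0.24]]' && python3 nudge.py '[[0,0,0,0,0,0],[0,0,0,0,0,0],[0,0,0,0,0,0],[0,0,0,0,0,0],[0,0,0,0,0,0],[0,0,0,0,0,0]]' 0.03 35
```

```text
clock: 2.82
tcp_pos: [0.562, 0.3985, 0.0711]
orientation: [-0.001, 0.618, 0.786, -0.002]
wrist_force: [0.8, 0.8, -0.7]
finger_gap: 0.0854
grip_force: 0.0
clock: 3.58
tcp_pos: [0.564, 0.4005, 0.0753]
orientation: [0.001, 0.617, 0.787, 0.001]
wrist_force: [-1.0, -1.1, 5.7]
finger_gap: 0.0493
grip_force: 36.0
```

```bash
python3 nudge.py '[[0,0,-0.02,0,0,0],[0,0,-0.06,0,0,0],[0,0,-0.11,0,0,0],[0,0,-0.16,0,0,0],[0,0,-0.2,0,0,0],[0,0,-0.2,0,0,0]]'
python3 - <<'E'
from h import *
c=pic('wrist','w3.png')
i=cv2.imread('pics/w1.png')[:,:,::-1].copy()
from scipy.spatial.transform import Rotation as Ro
s=env.get_state();q=np.array(s['orientation']);Rt=Ro.from_quat(q[[1,2,3,0]]).as_matrix()
R=np.array(c['R']);cp=-R.T@c['t'];off=Rt.T@(cp-s['tcp_pos']);Rc=R@Rt;print(off,s['tcp_pos'])
R1=Ro.from_quat([.7071,.7071,0,0]).as_matrix();C=dict(c);C['image']=i;C['R']=Rc@R1.T;C['t']=-C['R']@(np.array([.5848,.1898,.3129])+R1@off)
Y=ell(C,'yellow',.062);G=ell(C,'green',.062);print(Y,G)
for k in ('yellow','green'): print(k,blobs(c,k)[0],ell(c,k,.062))
E
```

```text
clock: 4.32
tcp_pos: [0.5644, 0.4009, 0.2778]
orientation: [0.002, 0.617, 0.787, 0.004]
wrist_force: [1.1, -0.7, -1.2]
finger_gap: 0.0492
grip_force: 36.8
[ 0.08264703  0.00127175 -0.12404518] [0.56365823 0.4004197  0.27479048]
(((233.38058471679688, 144.18472290039062), (33.49020004272461, 34.15525817871094), 102.20796966552734), array([0.5606, 0.2172, 0.062 ])) (((253.66165161132812, 219.48521423339844), (30.314712524414062, 32.48162078857422), 95.61602783203125), array([0.5875, 0.1084, 0.062 ]))
yellow [] None
green [(22, [220.2, 340.1], [216, 339, 10, 3])] None
```

View pics/w3.png

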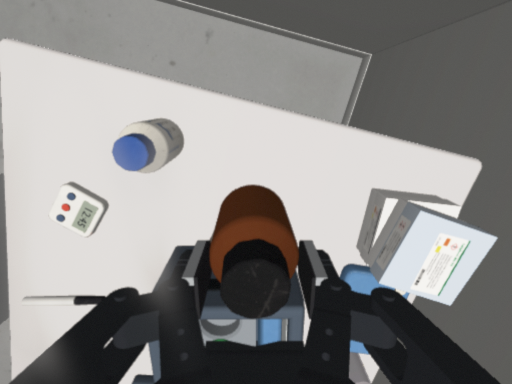

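Bottle held upright; collars computed 112.1 mm apart (as designed), box yaw 0.242, wide pocket at about (0.574, 0.163). Carry over.

```bash
python3 nudge.py '[[-0.03,-0.006,0,0,0,0],[-0.08,-0.016,0,0,0,0],[-0.13,-0.026,0,0,0,0],[-0.18,-0.037,0,0,0,0],[-0.215,-0.044,0,0,0,0],[-0.233,-0.047,0,0,0,0],[-0.233,-0.047,0,0,0,0],[-0.233,-0.047,0,0,0,0]]'
cat >> h.py <<'E'
from scipy.spatial.transform import Rotation as Ro
def tgt(p,yaw=None):
    s=env.get_state();q=np.array(s['orientation']);Rt=Ro.from_quat(q[[1,2,3,0]]).as_matrix()
    print('tcp',np.round(s['tcp_pos'],4),'yaw',round(float(np.arctan2(Rt[1,1],Rt[0,1])),3),'tilt',np.round(Rt[:2,2],4),'tool d',(Rt.T@(np.array(p)-s['tcp_pos'])).round(4))
E
python3 - <<'E'
from h import *
c=pic('wrist','w4.png')
for k in ('yellow','green'): print(k,ell(c,k,.062))
tgt([.5738,.163,.107])
E
```

```text
clock: 5.38
tcp_pos: [0.5726, 0.1635, 0.2727]
orientation: [-0.0, 0.617, 0.787, -0.0]
wrist_force: [0.9, 0.8, -0.8]
finger_gap: 0.0495
grip_force: 36.8
yellow (((252.3179931640625, 124.52782440185547), (41.1146240234375, 42.30608367919922), 170.201904296875), array([0.5583, 0.2175, 0.062 ]))
green None
tcp [0.5726 0.1637 0.2728] yaw 0.241 tilt [-0.0006  0.0003] tool d [-0.0011  0.0011  0.1658]
```

View pics/w4.png

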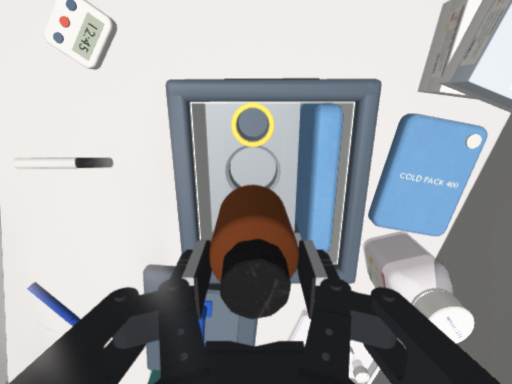

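Box square in view, yellow collar (252,124); offset along box axis is 55.8 mm as it should be. Descend.

```bash
python3 nudge.py '[[-0.0005,0,0.03,0,0,0],[-0.0005,0,0.065,0,0,0],[-0.0005,0,0.095,0,0,0],[-0.0005,0,0.115,0,0,0],[-0.0005,0,0.13,0,0,0],[-0.0005,0,0.14,0,0,0],[-0.0005,0,0.15,0,0,0],[-0.0005,0,0.155,0,0,0]]' && python3 nudge.py '[[0,0,0.003,0,0,0],[0,0,0.006,0,0,0],[0,0,0.008,0,0,0],[0,0,0.009,0,0,0]]'
```

```text
clock: 6.42
tcp_pos: [0.573, 0.1621, 0.118]
orientation: [0.0, 0.617, 0.787, 0.0]
wrist_force: [-0.4, 0.1, -1.1]
finger_gap: 0.0489
grip_force: 36.9
clock: 6.92
tcp_pos: [0.5741, 0.1621, 0.11]
orientation: [0.001, 0.617, 0.787, 0.001]
wrist_force: [3.3, 1.1, 0.1]
finger_gap: 0.0492
grip_force: 37.4
```

```bash
python3 nudge.py '[[0,0,0.002,0,0,0],[0,0,0.003,0,0,0],[0,0,0.003,0,0,0]]'; python3 nudge.py '[[0,0,0,0,0,0],[0,0,0,0,0,0],[0,0,0,0,0,0]]' 0.060; python3 nudge.py '[[0,0,-0.02,0,0,0],[0,0,-0.06,0,0,0],[0,0,-0.11,0,0,0],[0,0,-0.16,0,0,0],[0,0,-0.19,0,0,0],[0,0,-0.19,0,0,0],[0,0,-0.19,0,0,0]]'
python3 - <<'E'
from h import *
c=pic('wrist','w5.png')
for k in ('yellow','green'): print(k,ell(c,k,.062))
E
```

```text
clock: 7.3
tcp_pos: [0.5742, 0.1621, 0.1092]
orientation: [0.002, 0.617, 0.787, 0.001]
wrist_force: [-0.6, 1.0, 13.5]
finger_gap: 0.0491
grip_force: 39.0
clock: 7.68
tcp_pos: [0.5789, 0.1629, 0.1097]
orientation: [0.004, 0.617, 0.787, 0.005]
wrist_force: [13.2, 2.5, 4.5]
finger_gap: 0.0597
grip_force: 0.2
clock: 8.55
tcp_pos: [0.5722, 0.1619, 0.2952]
orientation: [-0.001, 0.617, 0.787, -0.001]
wrist_force: [0.2, 0.0, 0.1]
finger_gap: 0.06
grip_force: 0.0
yellow (((253.13804626464844, 121.58001708984375), (38.81142044067383, 39.77581024169922), 0.5775856375694275), array([0.5583, 0.2176, 0.062 ]))
green (((253.45306396484375, 206.98890686035156), (30.59611701965332, 32.949363708496094), 92.40623474121094), array([0.5852, 0.109 , 0.062 ]))
```

View pics/w5.png

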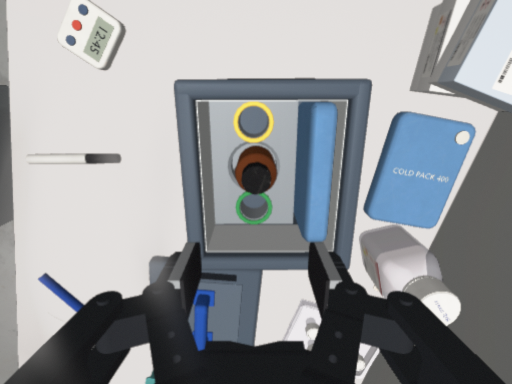

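Bottle seated in the wide pocket (254,170), both collars clear. Now to the rack.

```bash
python3 nudge.py '[[-0.05,-0.016,0,0,0,0],[-0.105,-0.033,0,0,0,0],[-0.16,-0.05,0,0,0,0],[-0.215,-0.067,0,0,0,0],[-0.27,-0.084,0,0,0,0],[-0.325,-0.101,0,0,0,0],[-0.38,-0.118,0,0,0,0],[-0.435,-0.135,0,0,0,0]]' 0.07; python3 nudge.py '[[-0.05,-0.016,0,0,0,0.07],[-0.105,-0.033,0,0,0,0.16],[-0.12,-0.037,0,0,0,0.24],[-0.12,-0.037,0,0,0,0.24],[-0.12,-0.037,0,0,0,0.24],[-0.12,-0.037,0,0,0,0.24]]'
python3 - <<'E'
from h import *
c=pic('wrist','w6.png')
for k in HS: print(k,blobs(c,k)[0],ell(c,k,.115))
tgt([.5375,-.4,.108])
E
```

```text
clock: 9.6
tcp_pos: [0.5441, -0.294, 0.2944]
orientation: [-0.002, 0.617, 0.787, 0.0]
wrist_force: [1.2, -0.4, 0.0]
finger_gap: 0.0699
grip_force: 0.0
clock: 10.35
tcp_pos: [0.538, -0.4165, 0.2964]
orientation: [-0.0, 0.706, 0.708, 0.0]
wrist_force: [-0.3, -0.0, 0.4]
finger_gap: 0.0701
grip_force: 0.0
yellow [(688, [253.2, 163.5], [239, 149, 29, 30])] (((253.2190399169922, 163.5389862060547), (28.346450805664062, 29.123353958129883), 175.93682861328125), array([ 0.5382, -0.3996,  0.115 ]))
green [(892, [252.7, 81.2], [237, 64, 32, 36])] (((252.6953582763672, 81.16928100585938), (31.032941818237305, 34.7952766418457), 1.5018460750579834), array([ 0.5375, -0.3159,  0.115 ]))
red [(1036, [209.4, 30.5], [193, 11, 34, 40])] (((209.4056854248047, 30.476722717285156), (32.50785446166992, 38.77267074584961), 167.86007690429688), array([ 0.4964, -0.2715,  0.115 ]))
blue [(762, [217.2, 121.7], [202, 106, 31, 32])] (((217.17642211914062, 121.66370391845703), (29.71533966064453, 30.95128059387207), 160.3066864013672), array([ 0.5005, -0.3552,  0.115 ]))
tcp [ 0.5381 -0.4166  0.2966] yaw 0.002 tilt [0.0002 0.    ] tool d [ 0.0166 -0.0006  0.1886]
```

View pics/w6.png

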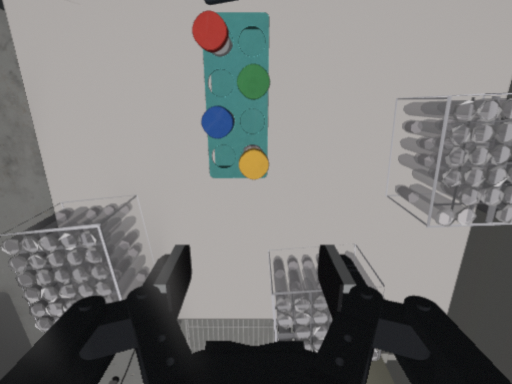

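Caps: yellow (253,164), green (253,81), blue (217,122), red (209,30); rack is square with the tool. Grip yellow.

```bash
python3 nudge.py '[[0.008,0,0.03,0,0,0],[0.0165,0,0.08,0,0,0],[0.0165,0,0.12,0,0,0],[0.0165,0,0.15,0,0,0],[0.0165,0,0.17,0,0,0],[0.0165,0,0.184,0,0,0],[0.0165,0,0.186,0,0,0],[0.0165,0,0.186,0,0,0]]' 0.06; python3 nudge.py '[[0,0,0,0,0,0],[0,0,0,0,0,0],[0,0,0,0,0,0],[0,0,0,0,0,0],[0,0,0,0,0,0]]' 0.02 35
```

```text
clock: 11.4
tcp_pos: [0.5382, -0.4016, 0.1112]
orientation: [0.001, 0.707, 0.707, 0.0]
wrist_force: [-0.8, 0.4, -0.4]
finger_gap: 0.06
grip_force: 0.0
clock: 12.02
tcp_pos: [0.5382, -0.402, 0.1115]
orientation: [0.001, 0.707, 0.707, -0.0]
wrist_force: [-0.7, -0.4, 6.0]
finger_gap: 0.0326
grip_force: 34.6
```

```bash
python3 nudge.py '[[0,0,-0.02,0,0,0],[0,0,-0.05,0,0,0],[0,0,-0.09,0,0,0],[0,0,-0.13,0,0,0],[0,0,-0.16,0,0,0],[0,0,-0.18,0,0,0],[0,0,-0.18,0,0,0],[0,0,-0.18,0,0,0]]'; python3 nudge.py '[[0.03,0,0,0,0,0],[0.08,0,0,0,0,0],[0.135,0.005,0,0,0,0],[0.19,0.01,0,0,0,0],[0.245,0.01,0,0,0,0],[0.3,0.01,0,0,0,0],[0.355,0.015,0,0,0,0],[0.41,0.015,0,0,0,0]]'; python3 nudge.py '[[0.05,0,0,0,0,-0.05],[0.1,0.003,0,0,0,-0.1],[0.15,0.005,0,0,0,-0.16],[0.18,0.005,0,0,0,-0.2],[0.2,0.005,0,0,0,-0.24],[0.209,0.006,0,0,0,-0.24],[0.209,0.006,0,0,0,-0.24],[0.209,0.006,0,0,0,-0.24]]'
python3 - <<'E'
from h import *
c=pic('wrist','w7.png')
for k in ('green','yellow'): print(k,blobs(c,k)[0],ell(c,k,.062))
tgt([.5592,.2174,.1225])
E
```

```text
clock: 13.02
tcp_pos: [0.5375, -0.4012, 0.2889]
orientation: [-0.001, 0.707, 0.707, 0.0]
wrist_force: [0.9, 0.7, -1.2]
finger_gap: 0.0328
grip_force: 34.8
clock: 14.02
tcp_pos: [0.552, 0.0104, 0.2886]
orientation: [-0.001, 0.707, 0.707, -0.001]
wrist_force: [0.1, 0.9, -0.1]
finger_gap: 0.0328
grip_force: 34.9
clock: 15.02
tcp_pos: [0.5589, 0.2165, 0.2903]
orientation: [0.0, 0.618, 0.786, -0.0]
wrist_force: [0.1, 0.2, -0.8]
finger_gap: 0.0329
grip_force: 34.9
green [] None
yellow [(279, [252.7, 175.2], [234, 161, 39, 26]), (3651, [254.1, 269.0], [221, 234, 67, 70])] (((254.1036834716797, 269.0240478515625), (66.5401840209961, 68.17301177978516), 1.8951889276504517), array([0.5953, 0.0725, 0.062 ]))
tcp [0.5589 0.2165 0.2904] yaw 0.238 tilt [ 0.0001 -0.0002] tool d [0.0009 0.0005 0.1679]
```

View pics/w7.png

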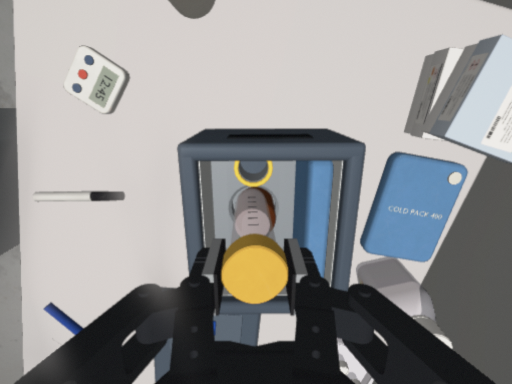

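Yellow tube hangs upright; collar at (253,175) centred laterally with it. Lower.

```bash
python3 nudge.py '[[0.0008,0.0003,0.03,0,0,0],[0.0008,0.0003,0.065,0,0,0],[0.0008,0.0003,0.095,0,0,0],[0.0008,0.0003,0.115,0,0,0],[0.0008,0.0003,0.13,0,0,0],[0.0008,0.0003,0.145,0,0,0],[0.0008,0.0003,0.157,0,0,0],[0.0008,0.0003,0.157,0,0,0]]'; python3 nudge.py '[[0,0,0.004,0,0,0],[0,0,0.008,0,0,0],[0,0,0.01,0,0,0],[0,0,0.0115,0,0,0],[0,0,0.0115,0,0,0]]'
```

```text
clock: 16.08
tcp_pos: [0.5583, 0.2182, 0.1324]
orientation: [-0.0, 0.617, 0.787, -0.001]
wrist_force: [-0.3, -0.5, -0.4]
finger_gap: 0.0329
grip_force: 34.9
clock: 16.7
tcp_pos: [0.5591, 0.2184, 0.1225]
orientation: [0.0, 0.617, 0.787, 0.0]
wrist_force: [-0.8, -0.1, 4.1]
finger_gap: 0.0332
grip_force: 35.2
```

```bash
python3 nudge.py '[[0,0,0.001,0,0,0],[0,0,0.001,0,0,0],[0,0,0.001,0,0,0],[0,0,0.001,0,0,0]]' 0.046; python3 nudge.py '[[0,0,-0.02,0,0,0],[0,0,-0.06,0,0,0],[0,0,-0.11,0,0,0],[0,0,-0.16,0,0,0],[0,0,-0.17,0,0,0],[0,0,-0.17,0,0,0]]'
python3 - <<'E'
from h import *
c=pic('wrist','w8.png')
for k in ('green','yellow'): print(k,blobs(c,k)[0],ell(c,k,.126))
tgt([.5375,-.4-.015,.29])
E
```

```text
clock: 17.2
tcp_pos: [0.5588, 0.2184, 0.1207]
orientation: [0.0, 0.617, 0.787, -0.0]
wrist_force: [-0.3, -0.1, -0.4]
finger_gap: 0.0461
grip_force: 0.0
clock: 17.95
tcp_pos: [0.5592, 0.2184, 0.2912]
orientation: [0.0, 0.617, 0.787, 0.001]
wrist_force: [0.1, -0.1, -0.7]
finger_gap: 0.0463
grip_force: 0.0
green [(228, [251.6, 250.4], [236, 235, 34, 27])] (((252.39120483398438, 246.33255004882812), (28.3541316986084, 31.646175384521484), 87.69442749023438), array([0.577 , 0.1439, 0.126 ]))
yellow [(905, [252.5, 178.6], [233, 162, 39, 35])] (((252.4977264404297, 176.97691345214844), (35.69586944580078, 37.41117858886719), 113.8733901977539), array([0.5576, 0.2239, 0.126 ]))
tcp [0.5586 0.2183 0.2899] yaw 0.24 tilt [-0.001  -0.0003] tool d [-0.6101 -0.171   0.    ]
```

```bash
python3 nudge.py '[[-0.05,-0.014,0,0,0,0],[-0.105,-0.03,0,0,0,0],[-0.16,-0.046,0,0,0,0],[-0.215,-0.062,0,0,0,0],[-0.27,-0.078,0,0,0,0],[-0.325,-0.094,0,0,0,0],[-0.38,-0.11,0,0,0,0],[-0.435,-0.126,0,0,0,0]]' 0.055; python3 nudge.py '[[-0.045,-0.013,0,0,0,0.08],[-0.078,-0.022,0,0,0,0.16],[-0.078,-0.022,0,0,0,0.24],[-0.078,-0.022,0,0,0,0.24],[-0.078,-0.022,0,0,0,0.24],[-0.078,-0.022,0,0,0,0.24]]'
python3 - <<'E'
from h import *
c=pic('wrist')
for k in ('green','blue','red'): print(k,ell(c,k,.115))
tgt([.5375,-.3157,.110])
E
```

```text
clock: 19.0
tcp_pos: [0.5388, -0.2355, 0.2884]
orientation: [-0.002, 0.617, 0.787, -0.0]
wrist_force: [0.6, -0.1, -0.6]
finger_gap: 0.0549
grip_force: 0.0
clock: 19.75
tcp_pos: [0.5371, -0.3144, 0.2905]
orientation: [-0.0, 0.707, 0.708, -0.0]
wrist_force: [-0.1, -0.6, 0.0]
finger_gap: 0.0548
grip_force: 0.0
green (((253.33999633789062, 180.26150512695312), (28.44452476501465, 29.595802307128906), 176.82400512695312), array([ 0.5374, -0.3148,  0.115 ]))
blue (((81.07823944091797, 37.44700622558594), (9.51148796081543, 162.71176147460938), 127.78826141357422), array([ 0.3762, -0.1768,  0.115 ]))
red (((214.6007537841797, 138.94215393066406), (30.272705078125, 30.527727127075195), 118.75191497802734), array([ 0.4968, -0.2702,  0.115 ]))
tcp [ 0.5371 -0.3145  0.2907] yaw 0.001 tilt [-0.0001  0.0001] tool d [-0.0012  0.0004  0.1807]
```

```bash
python3 nudge.py '[[-0.0005,0.0004,0.03,0,0,0],[-0.0005,0.0004,0.08,0,0,0],[-0.0005,0.0004,0.12,0,0,0],[-0.0005,0.0004,0.15,0,0,0],[-0.0005,0.0004,0.17,0,0,0],[-0.0005,0.0004,0.178,0,0,0],[-0.0005,0.0004,0.18,0,0,0],[-0.0005,0.0004,0.18,0,0,0]]'; python3 nudge.py '[[0,0,0,0,0,0],[0,0,0,0,0,0],[0,0,0,0,0,0],[0,0,0,0,0,0],[0,0,0,0,0,0]]' 0.02 35;  python3 nudge.py '[[0,0,-0.02,0,0,0],[0,0,-0.05,0,0,0],[0,0,-0.09,0,0,0],[0,0,-0.13,0,0,0],[0,0,-0.16,0,0,0],[0,0,-0.18,0,0,0],[0,0,-0.18,0,0,0],[0,0,-0.18,0,0,0]]'
```

```text
clock: 20.8
tcp_pos: [0.538, -0.3159, 0.1118]
orientation: [0.001, 0.707, 0.707, 0.0]
wrist_force: [0.1, -0.3, -0.4]
finger_gap: 0.0547
grip_force: 0.0
clock: 21.42
tcp_pos: [0.5379, -0.3161, 0.1119]
orientation: [0.001, 0.707, 0.707, 0.0]
wrist_force: [-0.3, -0.7, 5.1]
finger_gap: 0.0332
grip_force: 34.5
clock: 22.42
tcp_pos: [0.5371, -0.3154, 0.2895]
orientation: [-0.001, 0.707, 0.707, -0.0]
wrist_force: [-0.6, -1.0, -0.7]
finger_gap: 0.0324
grip_force: 34.8
```

```bash
python3 nudge.py '[[0.03,0.003,0,0,0,0],[0.08,0.01,0,0,0,0],[0.135,0.016,0,0,0,0],[0.19,0.022,0,0,0,0],[0.245,0.028,0,0,0,0],[0.295,0.034,0,0,0,0],[0.33,0.038,0,0,0,0],[0.33,0.038,0,0,0,0]]'; python3 nudge.py '[[0.04,0.004,0,0,0,-0.08],[0.07,0.008,0,0,0,-0.16],[0.094,0.011,0,0,0,-0.24],[0.094,0.011,0,0,0,-0.24],[0.094,0.011,0,0,0,-0.24],[0.094,0.011,0,0,0,-0.24]]'
python3 - <<'E'
from h import *
c=pic('wrist','w9.png')
for k in ('green','yellow'): print(k,blobs(c,k)[0],ell(c,k,.126))
tgt([.586,.1088,.1229])
E
```

```text
clock: 23.42
tcp_pos: [0.5747, 0.0169, 0.2892]
orientation: [-0.001, 0.706, 0.709, -0.001]
wrist_force: [-0.0, -0.8, -0.6]
finger_gap: 0.0327
grip_force: 34.8
clock: 24.18
tcp_pos: [0.5864, 0.1072, 0.2905]
orientation: [-0.0, 0.618, 0.786, -0.0]
wrist_force: [0.4, 0.9, -0.2]
finger_gap: 0.0329
grip_force: 34.9
green [(411, [252.5, 166.0], [234, 148, 38, 38]), (3523, [253.9, 269.6], [221, 236, 67, 68])] (((253.90919494628906, 269.6030578613281), (65.77021026611328, 66.57351684570312), 91.43151092529297), array([0.6125, 0.0033, 0.126 ]))
yellow [(1438, [252.3, 67.0], [231, 43, 43, 52])] (((252.15748596191406, 69.07295227050781), (40.911102294921875, 50.18011474609375), 2.0850143432617188), array([0.5598, 0.2136, 0.126 ]))
tcp [0.5864 0.1073 0.2907] yaw 0.238 tilt [-0.0002 -0.0002] tool d [0.0016 0.     0.1678]
```

View pics/w9.png

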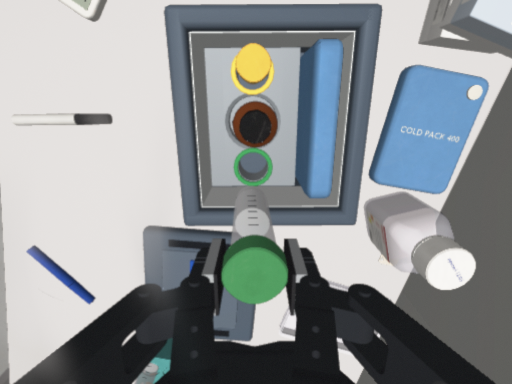

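Bottle (254,124) centred, yellow tube in its collar (253,65), green collar clear at (253,166). Lower green.

```bash
python3 nudge.py '[[0.0014,0,0.03,0,0,0],[0.0014,0,0.065,0,0,0],[0.0014,0,0.095,0,0,0],[0.0014,0,0.115,0,0,0],[0.0014,0,0.13,0,0,0],[0.0014,0,0.145,0,0,0],[0.0014,0,0.157,0,0,0],[0.0014,0,0.157,0,0,0]]'; python3 nudge.py '[[0,0,0.004,0,0,0],[0,0,0.008,0,0,0],[0,0,0.01,0,0,0],[0,0,0.0115,0,0,0],[0,0,0.0115,0,0,0]]'
```

```text
clock: 25.22
tcp_pos: [0.5856, 0.1097, 0.1329]
orientation: [-0.001, 0.617, 0.787, -0.0]
wrist_force: [0.5, -0.2, -0.5]
finger_gap: 0.0329
grip_force: 34.9
clock: 25.85
tcp_pos: [0.5863, 0.1098, 0.123]
orientation: [0.0, 0.617, 0.787, 0.0]
wrist_force: [-1.3, -0.5, 2.6]
finger_gap: 0.0328
grip_force: 35.1
```

```bash
python3 nudge.py '[[0,0,0.001,0,0,0],[0,0,0.001,0,0,0],[0,0,0.001,0,0,0],[0,0,0.001,0,0,0]]' 0.046; python3 nudge.py '[[0,0,-0.02,0,0,0],[0,0,-0.06,0,0,0],[0,0,-0.11,0,0,0],[0,0,-0.16,0,0,0],[0,0,-0.17,0,0,0],[0,0,-0.17,0,0,0]]'; python3 nudge.py '[[-0.05,-0.02,0,0,0,0],[-0.1,-0.039,0,0,0,0],[-0.15,-0.058,0,0,0,0],[-0.2,-0.077,0,0,0,0],[-0.24,-0.093,0,0,0,0],[-0.263,-0.102,0,0,0,0],[-0.263,-0.102,0,0,0,0],[-0.263,-0.102,0,0,0,0]]'
python3 - <<'E'
from h import *
c=pic('wrist','w10.png')
for k in ('blue',): 
  for a,ce,bb in blobs(c,k,100)[0]: print(k,a,ce,bb,onz(c,ce,.066).round(4))
tgt([.55,-.13,.065])
E
```

```text
clock: 26.35
tcp_pos: [0.5861, 0.1098, 0.1212]
orientation: [0.0, 0.617, 0.787, -0.0]
wrist_force: [-0.7, -0.7, -0.8]
finger_gap: 0.0461
grip_force: 0.0
clock: 27.1
tcp_pos: [0.5864, 0.1098, 0.2917]
orientation: [0.001, 0.617, 0.787, 0.0]
wrist_force: [-0.4, 0.1, 0.1]
finger_gap: 0.0461
grip_force: 0.0
clock: 28.1
tcp_pos: [0.549, -0.1692, 0.2898]
orientation: [-0.001, 0.617, 0.787, -0.0]
wrist_force: [0.2, -1.0, 0.3]
finger_gap: 0.0464
grip_force: 0.0
blue 316 [68.6, 87.2] [54, 72, 32, 36] [ 0.3204 -0.126   0.066 ]
blue 1907 [267.0, 120.1] [251, 76, 34, 92] [ 0.5504 -0.1069  0.066 ]
tcp [ 0.5492 -0.169   0.2902] yaw 0.241 tilt [-0.0017  0.0011] tool d [0.0373 0.0104 0.2253]
```

View pics/w10.png

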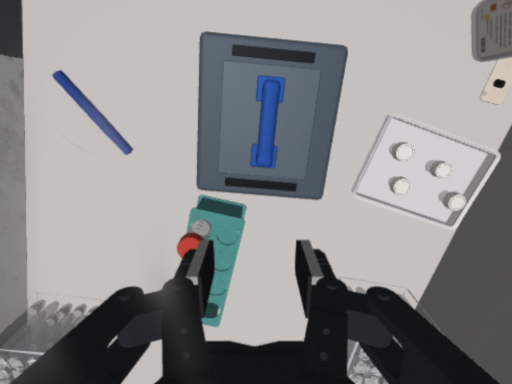

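Lid seen whole (corners ~ (201,33),(346,46),(322,198),(198,190)), bar from (270,85) to (264,165). Compute its pose.

Run:
```python
from h import *
c=pic('wrist');i=c['image']
h=cv2.cvtColor(i,cv2.COLOR_RGB2HSV)
m=(h[...,2]<150).astype(np.uint8);m[200:]=0
n,l,st,ce=cv2.connectedComponentsWithStats(m);j=l[130,225];print(st[j])
p=max(cv2.findContours((l==j).astype(np.uint8),cv2.RETR_EXTERNAL,cv2.CHAIN_APPROX_NONE)[0],key=len)[:,0]
for z in (.03,.036):
  P=np.array([onz(c,q,z)[:2] for q in p.astype(float)],np.float32);r=cv2.minAreaRect(P*1000);print(z,r)
b,lb=blobs(c,'blue',500)
for a,e,bb in b:
  j=lb[int(e[1]),int(e[0])]
  ys,xs=np.where((lb==j)&(np.arange(384)[:,None]>98)&(np.arange(384)[:,None]<143))
  P=np.array([onz(c,q,.07)[:2] for q in zip(xs.astype(float),ys)],np.float32)
  vx=cv2.fitLine(P,cv2.DIST_L2,0,.01,.01).ravel();print('bar',vx,'yaw of lid',np.arctan2(-vx[0],vx[1])); x=sorted(P@np.array([vx[1],-vx[0]]));print('width',x[-1]-x[0])
tgt([.55,-.107,.065])
```

```text
[  196    32   152   168 20565]
0.03 ((552.3530883789062, -112.6185302734375), (181.184326171875, 199.96868896484375), 8.770298957824707)
0.036 ((552.0111083984375, -112.2425537109375), (178.33377075195312, 196.82261657714844), 8.77028751373291)
bar [ 0.1312676  -0.99134696  0.55082166 -0.10598572] yaw of lid -3.0099452
width 0.028887928
tcp [ 0.5494 -0.1688  0.2906] yaw 0.241 tilt [-0.0011  0.0008] tool d [0.0596 0.0155 0.2256]
```

Lid fits exactly 181×200 mm: centre (0.552, −0.112), yaw 0.15. Grip the bar.

```bash
python3 nudge.py '[[0.03,0.008,0.02,0,0,0.05],[0.0545,0.016,0.06,0,0,0.093],[0.0545,0.016,0.11,0,0,0.093],[0.0545,0.016,0.15,0,0,0.093],[0.0545,0.016,0.185,0,0,0.093],[0.0545,0.016,0.21,0,0,0.093],[0.0545,0.016,0.224,0,0,0.093],[0.0545,0.016,0.224,0,0,0.093]]' 0.055; python3 nudge.py '[[0,0,0,0,0,0],[0,0,0,0,0,0],[0,0,0,0,0,0],[0,0,0,0,0,0],[0,0,0,0,0,0],[0,0,0,0,0,0]]' 0.005 70; python3 nudge.py '[[0,0,-0.02,0,0,0],[0,0,-0.05,0,0,0],[0,0,-0.09,0,0,0],[0,0,-0.13,0,0,0],[0,0,-0.16,0,0,0],[0,0,-0.18,0,0,0],[0,0,-0.18,0,0,0],[0,0,-0.18,0,0,0]]'
python3 - <<'E'
from h import *
c=pic('wrist','w11.png');tgt([.5762,.1674,.212])
pic('side','s11.png')
E
```

```text
clock: 29.2
tcp_pos: [0.5516, -0.1124, 0.0666]
orientation: [-0.001, 0.653, 0.757, -0.0]
wrist_force: [-0.7, 0.1, -0.1]
finger_gap: 0.0546
grip_force: 0.0
clock: 29.95
tcp_pos: [0.5532, -0.1135, 0.0688]
orientation: [0.001, 0.653, 0.757, 0.001]
wrist_force: [0.3, 0.2, 6.0]
finger_gap: 0.0187
grip_force: 70.6
clock: 30.95
tcp_pos: [0.5516, -0.1131, 0.2462]
orientation: [-0.001, 0.653, 0.757, -0.0]
wrist_force: [-0.4, -0.2, -2.1]
finger_gap: 0.0192
grip_force: 69.7
tcp [ 0.5514 -0.113   0.2459] yaw 0.147 tilt [-0.0021  0.0007] tool d [0.2737 0.0656 0.034 ]
```

View pics/w11.png

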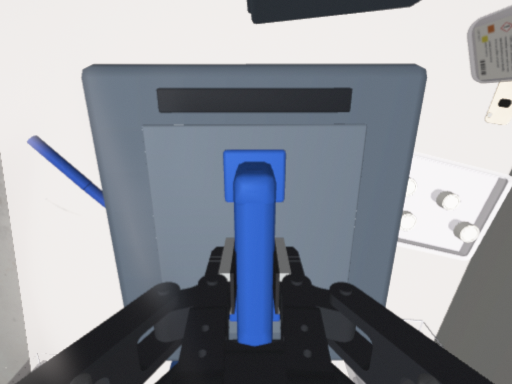

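Lid gripped level and square to the tool. Now verify the box rim from the saved w9 view, and the lid offset in hand.

Run:
```python
from h import *
c=pic('wrist');s=env.get_state();q=np.array(s['orientation']);Rt=Ro.from_quat(q[[1,2,3,0]]).as_matrix()
R=np.array(c['R']);off=Rt.T@(-R.T@c['t']-s['tcp_pos']);Rc=R@Rt
T=lambda C,px,z,R0,t0:(R0.T@(onz(C,px,z)-t0)).round(4)
z=s['tcp_pos'][2]-.0688+.030
for px in ((255,65),(88,70),(422,70),(104,175),(408,165)): print('lid',px,T(c,px,z,Rt,s['tcp_pos']))
y=.238;R1=np.column_stack([[-np.sin(y),np.cos(y),0],[np.cos(y),np.sin(y),0],[0,0,-1]])
t1=np.array([.5864,.1073,.2907]);C=dict(c);C['R']=Rc@R1.T;C['t']=-C['R']@(t1+R1@off);i=cv2.imread('pics/w9.png')
v=i.max(2).astype(int)
for r in (50,80,110,140,170,200):
    row=v[r];d=np.diff(cv2.blur(row.astype(np.float32)[None],(3,1))[0])
    a=150+int(np.argmin(d[150:185]));b=350+int(np.argmax(d[350:385]))
    A,B=T(C,(a+.5,r),.146,R1,t1),T(C,(b+.5,r),.146,R1,t1);print(r,a,b,A,B,'mid',(A+B)[1]/2)
for u in (200,240,270,300,340):
    col=cv2.blur(v[:,u].astype(np.float32)[:,None],(1,3))[:,0];d=np.diff(col);a=int(np.argmin(d[0:12]));b=215+int(np.argmax(d[215:240]));A,B=T(C,(u,a+.5),.146,R1,t1),T(C,(u,b+.5),.146,R1,t1);print(u,a,b,A,B,'mid',(A+B)[0]/2)
tgt([.590,.1674,.24])
b=np.array([.590,.1674,.146]);print('pred centre in w9 tool',R1.T@(b-t1))
```

```text
lid (255, 65) [0.0998 0.0015 0.0389]
lid (88, 70) [ 0.0973 -0.0856  0.0391]
lid (422, 70) [0.0974 0.0885 0.0387]
lid (104, 175) [ 0.0409 -0.087   0.039 ]
lid (408, 165) [0.047  0.0901 0.0387]
50 167 376 [ 0.1227 -0.0724  0.1447] [0.1228 0.1051 0.1447] mid 0.016349999999999996
80 170 373 [ 0.0991 -0.0722  0.1447] [0.0992 0.1058 0.1447] mid 0.016800000000000002
110 172 369 [ 0.0739 -0.0728  0.1447] [0.074  0.1056 0.1447] mid 0.016399999999999998
140 175 365 [ 0.0471 -0.0725  0.1447] [0.0471 0.1055 0.1447] mid 0.0165
170 178 362 [ 0.0183 -0.0721  0.1447] [0.0183 0.1062 0.1447] mid 0.017050000000000003
200 181 358 [-0.0126 -0.0718  0.1447] [-0.0126  0.1061  0.1447] mid 0.01715
200 4 225 [ 0.1558 -0.0428  0.1447] [-0.0407 -0.0549  0.1447] mid 0.05755
240 4 225 [ 0.1559 -0.0104  0.1447] [-0.0407 -0.0135  0.1447] mid 0.057600000000000005
270 3 225 [0.1566 0.014  0.1447] [-0.0407  0.0176  0.1447] mid 0.057949999999999995
300 3 225 [0.1566 0.0383 0.1447] [-0.0407  0.0488  0.1447] mid 0.057949999999999995
340 3 224 [0.1566 0.0707 0.1447] [-0.0395  0.0901  0.1447] mid 0.05854999999999999
tcp [ 0.5514 -0.113   0.2459] yaw 0.147 tilt [-0.0023  0.0008] tool d [0.2717 0.0792 0.006 ]
pred centre in w9 tool [0.05755713 0.01766767 0.1447    ]
```

Rim (center (0.0579,0.0168) in w9 tool frame) confirms the collar-based centre within 1 mm. Carry the lid over.

```bash
python3 nudge.py '[[0.02,0.005,-0.01,0,0,0],[0.06,0.018,-0.02,0,0,0],[0.11,0.032,-0.02,0,0,0],[0.16,0.046,-0.02,0,0,-0.03],[0.2,0.057,-0.02,0,0,-0.06],[0.24,0.068,-0.02,0,0,-0.093],[0.26,0.074,-0.02,0,0,-0.093],[0.2715,0.0775,-0.02,0,0,-0.093]]'; python3 nudge.py '[[0,0,0,0,0,0],[0,0,0,0,0,0],[0,0,0,0,0,0]]'
python3 - <<'E'
from h import *
tgt([.5883,.167,.2028])
pic('side','s12.png')
E
```

```text
clock: 32.1
tcp_pos: [0.5888, 0.1681, 0.2673]
orientation: [0.0, 0.617, 0.787, -0.0]
wrist_force: [0.4, -0.5, -1.7]
finger_gap: 0.0182
grip_force: 69.6
clock: 32.48
tcp_pos: [0.5891, 0.1656, 0.2674]
orientation: [0.0, 0.618, 0.786, -0.0]
wrist_force: [0.3, 0.5, -1.4]
finger_gap: 0.019
grip_force: 69.6
tcp [0.5891 0.1656 0.2674] yaw 0.238 tilt [ 0.0001 -0.0002] tool d [ 0.0016 -0.0004  0.0646]
```

```bash
python3 nudge.py '[[0.0006,-0.0004,0.015,0,0,0],[0.0006,-0.0004,0.03,0,0,0],[0.0006,-0.0004,0.04,0,0,0],[0.0006,-0.0004,0.048,0,0,0],[0.0006,-0.0004,0.054,0,0,0],[0.0006,-0.0004,0.058,0,0,0],[0.0006,-0.0004,0.06,0,0,0],[0.0006,-0.0004,0.06,0,0,0]]'; python3 nudge.py '[[0,0,0.002,0,0,0],[0,0,0.004,0,0,0],[0,0,0.005,0,0,0],[0,0,0.005,0,0,0]]'
```

```text
clock: 33.52
tcp_pos: [0.5886, 0.1672, 0.2074]
orientation: [0.0, 0.617, 0.787, 0.0]
wrist_force: [0.3, 0.7, -2.5]
finger_gap: 0.0183
grip_force: 69.6
clock: 34.02
tcp_pos: [0.5885, 0.1672, 0.2028]
orientation: [0.0, 0.617, 0.787, 0.0]
wrist_force: [-1.7, -0.5, 2.5]
finger_gap: 0.0188
grip_force: 69.9
```

Contact right at the home height (0.2028). Release and back off, then look.

```bash
python3 nudge.py '[[0,0,0.001,0,0,0],[0,0,0.001,0,0,0],[0,0,0.001,0,0,0],[0,0,0.001,0,0,0]]' 0.055; python3 nudge.py '[[0,0,-0.02,0,0,0],[0,0,-0.06,0,0,0],[0,0,-0.11,0,0,0],[0,0,-0.14,0,0,0],[0,0,-0.14,0,0,0],[0,0,-0.14,0,0,0]]'
python3 - <<'E'
from h import *
c=pic('wrist','w13.png');d=pic('side','s13.png')
p=proj(d,[[.59,.167,.17]])[0].astype(int);e=d['image'][p[1]-60:p[1]+60,p[0]-60:p[0]+60]
a=cv2.resize(e[:,:,::-1],(384,384));cv2.imwrite('pics/j.png',cv2.resize(np.hstack([c['image'][:,:,::-1],a]),(790,340)))
i=c['image'];m=(i.max(2)<140).astype(np.uint8);tgt([.59,.167,.2])
E
```

```text
clock: 34.52
tcp_pos: [0.5885, 0.1672, 0.2013]
orientation: [0.0, 0.617, 0.787, 0.0]
wrist_force: [-0.4, -0.4, -0.4]
finger_gap: 0.0549
grip_force: 0.0
clock: 35.28
tcp_pos: [0.5884, 0.1672, 0.3405]
orientation: [-0.0, 0.617, 0.787, -0.0]
wrist_force: [-0.7, 0.3, -0.2]
finger_gap: 0.0547
grip_force: 0.0
tcp [0.588  0.1672 0.3397] yaw 0.24 tilt [-0.0026 -0.0004] tool d [-0.0007  0.0023  0.1397]
```

View pics/j.png

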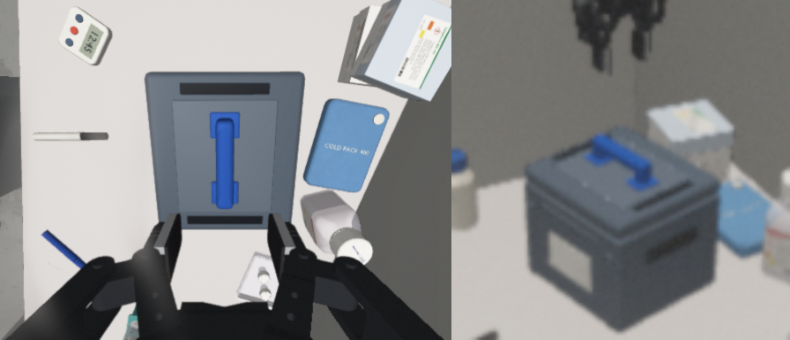

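The lid sits flush and square on the box in both views: wrist view at (225,150), side crop showing even seams. The gripper is clear, so I'll hand in.

```bash
python3 nudge.py '[[0,0,0,0,0,0],[0,0,0,0,0,0],[0,0,0,0,0,0],[0,0,0,0,0,0]]' >/dev/null; python3 -c "
from workcell import env, read_camera;print(env.hand_in())"
```

```text
the job is handed in; nothing more can be done
None
```

I packed the box and handed it in after about 36 s of robot time: the amber bottle and the yellow- and green-capped tubes are standing in their pockets, and the lid looks flush and square in the last views; no verdict came back.

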